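# Shut the drive guard and hold the inching key over on a packing conveyor

## Robot

A 6-joint arm with a two-finger parallel gripper is mounted at the origin on the work surface. World frame = base frame: x ahead of the robot, y to its left, z up, the work surface at z = 0. Lengths are in m, angles in rad, forces in N, time in s.
With the tool pointing down it reaches from about 0.275 to 0.75 m from the base axis. Payload 10.2 kg.
Tool frame: the origin (TCP) lies at the very end of the fingers, on their centre line; the grasp point (between the pads) lies 19 mm behind it; y points along the fingers, z is the direction in which the jaws open and shut, and the axes are right-handed (so a half turn about y gives the same grasp; the last joint's range is limited). The gripper opens to 88 mm and grips with 3 to 60 N. Pads are 18 mm wide; open, the fingers measure 123 mm over their backs; the gripper's body (75 mm by 187 mm) begins 45 mm behind the grasp point.
Start: joints at [0.997, 0.313, 1.498, -0, 1.331, -0.223], TCP at [0.18, 0.493, 0.239] pointing down, gripper open.
Joint ranges: [-2.94, 2.94], [-0.97, 2.17], [0.19, 2.56], [-1.23, 4.37], [0.02, 3.11], [-2.88, 2.88]. Speed limits (rad/s): [2.39, 2.39, 3.01, 3.14, 3.14, 3.14].

## Interface

Orientations are given as a unit quaternion [x, y, z, w].
In Python, from station import r gives the robot as it stands. The module is installed in compiled form; this text tells all that it offers.
- The arm moves only by the tool arm_command, never from a script. Its argument "commands" is a list of rows, each an object of numbers: "dx", "dy", "dz": the shift along the tool's x, y, z in m; "turn": the turn about the tool's y in degrees. In form: [{"dx": .., "dy": .., "dz": .., "turn": ..}, ...]. A call has 1 to 12 rows; each row shifts and turns the commanded pose from where the row before left it, along the tool's axes as they then stand; what a row does not reach is not made up. A row lasts 1/12 s, in which the tool goes at most 41.7 mm and 7.16 degrees, less where a joint would pass 70% of its speed; a pose out of reach is approached as far as the arm can. A call with a gripper value outside its range is refused whole. "fingers" is the opening, from -1 (shut) to 1 (fully open), set as the call begins (left out, the last holds). The fingers move at their own pace and stop on an object; "force" is the grip in N (left out, the last holds). Time passes only in rows, so rows that do not move let the fingers close. It gives the time, the measured TCP pose, the force and the opening at its end, in the units of the state.
- r.get_obs(): the state, without advancing time (a new reading comes with each control period).
- r.camera(name): name is "scene" or "top" or "wrist"; returns a dict with "frame" (400x640x3 uint8, blue, green, red), "K" (3x3 intrinsics, pixels), "extrinsics" (4x4, takes a point from camera to world coordinates). Camera axes: x right, y down, z forward; pixel columns grow to the right and rows downward; lengths in m; the calibration is good to about 2 mm. A picture is of the moment at which its call begins. There is no depth.
- r.hand_in(): hands the job in, once; it reports no verdict.
The state is a dict: "clock": time; "joint_pos": joint angles; "joint_vel": joint speeds; "joint_torque": joint torques, N m; "tcp_pos": TCP position; "eef_rot": TCP orientation; "wrist_force": force on the tool from outside, world axes, zero at the start; "torque": the same for the moment, N m; "finger_gap": finger opening in m.
Only numpy, scipy, OpenCV 4.12 (cv2) and the standard library are available. Lean on these libraries where they do the work, as an engineer would, in place of code of your own. Each camera call takes 0.05 s, during which the arm holds its last target.

## Task

The belt drive of the chocolate packing conveyor has just been adjusted: swing its hinged guard cover shut until the tab drops in behind the rim. Then take the machine key with the square head from the bench block, put it fully home in the key switch (the pins are sticky, so wiggle it in instead of forcing it), turn it a quarter clockwise to its stop and finish there, still gripping the key and holding it turned against its return spring. Leave the round-headed key in the block and the other things on the bench where they are.

Things in the scene. Friction and masses are not known exactly. Their poses are not given: they have to be found in the camera images.
- conveyor: Fixed bench conveyor; origin on the bench under its white drive housing, 150 (x) x 180 (y) x 110 mm high; z up, x away from the robot when unturned, y left. A grey control box, 150 x 120 x 110 mm high, stands at the housing's +y end (y 100 to 220 mm), the key switch in its top. The belt (x 85 to 265 mm, y -580 to 140, 112 mm high, boxes on it to 145 mm) runs behind both.
- cover (a joint): Guard cover's angle, rad: 0 shut and latched (its stop), 0.7 to 1.2 at the start, opening upward. A stiff hinge holds it wherever it is left; 1 to 4 N on the top face near the free edge moves it. Over the last 0.1 rad the sprung tab under the free edge snaps past the rolled rim of the housing's +y wall, at up to 10 N; then the cover stays down by itself.
- cover_hinge (a point): Middle of the cover's hinge line (along x), on the housing's right-hand (-y) top edge, 113.5 mm above the bench; axes as the conveyor's, fixed. The cover is a flat white sheet 154 mm wide (x), 3 mm thick; at angle a its free edge is 184 mm * cos(a) towards +y of the hinge and 184 mm * sin(a) above it.
- cover_edge (a point): Middle of the cover's top (outer) face at its free edge, 182 mm from the hinge; moves with the cover.
- lock_mouth (a point): Centre of the keyway's mouth, 116 mm above the bench, flush with a steel bezel 35 mm across that stands 6 mm above the box's top; axes as the conveyor's, fixed. Vertical cylinder. At rest the keyway, a slot 13.5 (x) x 5.5 mm (y), deep enough for the whole blade, lies along the conveyor's x; its mouth is countersunk 1.8 mm all round. The key fits either way round.
- lock (a joint): Angle of the switch's plug, rad: 0 at rest, grows clockwise seen from above, solid stop at 1.57. Blocked until the key is within about 2 mm of fully home. A spring turns it back when let go: 0.05 to 0.13 N m to hold. The key has about 0.15 rad of play in the slot, so the hand turns that much more than the plug.
- key: Machine key, upright in an end slot of the block, blade down. Origin: underside of its shoulder, on the axis; z up to the head, x along its width. Below: blade 12 (x) x 4 (y) x 28 mm long. Above: steel shoulder 20 x 10 x 5 mm, then a black square-cornered head 30 (x) x 9 mm (y), z 5 to 43 mm, hole through it at z 29 to 37. 40 g. Its origin lies on the block's top; fully home, at the keyway's mouth.
- key_tip (a point): Middle of the key blade's tip, 28 mm below the key's origin. Two sticky pins at one end of the keyway, 10 and 18 mm down, catch the tip's corner: a straight push jams (it takes well over 35 N), while turning the key 0.1 to 0.15 rad to and fro about its axis under a light push (7 to 15 N) lets it slip past. The pins then rub lightly; a weak spring under the tip adds 2 N at the bottom.
- round_key: Another key, with a round black head 26 mm in diameter and 8 mm thick, upright in the slot at the other end of the block; to be left there.
- key_block: White plastic bench block 75 (x) x 200 (y) x 46 mm high, fixed; origin at the middle of its underside. Three slots along its x, at y = -60, 0 and +60 mm; the middle one is empty. The keys are loose in them by 0.6 mm.
- choc_box: Open gift box of chocolates on the bench, 162 x 124 x 30 mm; leave it.
- nut_jar: Lidded jar of nuts, 80 mm in diameter, 115 mm high; leave it.
- scraper: Bench scraper lying flat on the bench, about 130 x 110 mm, handle 18 mm high; leave it.

How it is judged:
On the way, in this order (a step that is already met when the one before it is completed fails the run):
1. the guard cover is shut, its tab behind the rim (value of joint cover below 0.03 rad), for 0.2 s.
2. the key is fully home in the switch, not yet turned, cover still shut (z of key_tip in the frame of lock_mouth below -0.0255 m and horizontal distance between key_tip and lock_mouth below 0.003 m and angle between key's own z axis and vertical below 0.12 rad and value of joint cover below 0.03 rad and value of joint lock below 0.4 rad), for 0.1 s.
3. the switch is turned a quarter with the key home (z of key_tip in the frame of lock_mouth below -0.0255 m and horizontal distance between key_tip and lock_mouth below 0.003 m and angle between key's own z axis and vertical below 0.12 rad and value of joint lock above 1.3 rad), for 0.2 s.
At the end, for the whole second after the job is handed in: Cover below 0.03 rad; key tip at least 25.5 of 28 mm below the mouth, within 3 mm of the axis, key upright within 0.12 rad; plug still and turned beyond 1.3 of 1.57 rad, the fingers pressing on the key with over 2 N; round-headed key within 10 mm of its start (all of step 3 and value of joint cover below 0.03 rad and velocity of joint lock between -0.2 and 0.2 rad/s and contact force between the fingers and key above 2 N and distance of round_key from where it was at the start of the episode below 0.01 m); the arm keeps its last pose, push and grip.
It fails at once if the key is forced: more than 60 N between the key and the machine (contact force between key and conveyor above 60 N).
It fails at once if the round-headed key is pulled from its slot or shoved (distance of round_key from where it was at the start of the episode above 0.015 m).
It fails at once if a thing on the bench is displaced by more than 30 mm (distance of any of choc_box, nut_jar, scraper from where it was at the start of the episode above 0.03 m).
It also fails if it takes over 72 s, if anything falls off the work surface, if the arm or the gripper's body presses on something with over 40 N, if the wrist force passes 120 N, or if a joint passes its speed limit or range.

## Working session

There is one attempt and no reset: what is moved stays moved. The work goes in short steps, Python scripts to look and compute and a tool call to move; the robot and the scene stay as the last step left them, time stands still between calls to the robot, and variables do not carry over. Pictures are saved under pics/ and viewed, and the job is handed in when it is done.

Besides the shell and the picture viewer there is one more tool, called after "Emit:" by a JSON object that holds its "api" and its "payload", one argument or row to a line. arm_command: Moves the arm, as the interface text tells. Its arguments: {"type":"object","properties":{"commands":{"type":"array","items":{"type":"object","properties":{"dx":{"type":"number"},"dy":{"type":"number"},"dz":{"type":"number"},"turn":{"type":"number"}}}},"fingers":{"type":"number"},"force":{"type":"number"}},"required":["commands"]}

```bash
mkdir -p pics; cat > h.py <<'E'
import numpy as np, cv2
from station import r
def snap(n,f):
    c=r.camera(n); cv2.imwrite('pics/'+f+'.png',c['frame']); np.savez('pics/'+f+'.npz',K=c['K'],E=c['extrinsics']); return c
def load(f):
    d=np.load('pics/'+f+'.npz'); return d['K'],d['E']
def ray(f,u,v,z):
    K,E=load(f); d=E[:3,:3]@np.linalg.solve(K,[u,v,1]); o=E[:3,3]; return o+d*(z-o[2])/d[2]
def proj(f,p):
    K,E=load(f); q=E[:3,:3].T@(np.array(p)-E[:3,3]); q=K@q; return q[:2]/q[2]
E
python3 - <<'E'
from h import *
for n in ['scene','top','wrist']:
    c=snap(n,n+'0'); print(n,c['K'].tolist(),c['extrinsics'].round(4).tolist())
o=r.get_obs()
print({k:np.round(v,3).tolist() for k,v in o.items()})
E
```

```text
scene [[487.4890499450143, 0.0, 323.4311788066756], [0.0, 487.4890499450143, 202.60923537977106], [0.0, 0.0, 1.0]] [[0.8309, 0.3283, -0.4492, 1.1627], [0.556, -0.5201, 0.6484, -0.9775], [-0.0207, -0.7885, -0.6147, 1.019], [0.0, 0.0, 0.0, 1.0]]
top [[472.1415428813356, 0.0, 317.5659167203276], [0.0, 472.1415428813356, 202.7604971356872], [0.0, 0.0, 1.0]] [[0.0047, -0.9881, 0.154, 0.2812], [-0.9999, -0.0028, 0.0128, -0.0525], [-0.0122, -0.1541, -0.988, 1.5603], [0.0, 0.0, 0.0, 1.0]]
wrist [[319.7042270650316, 0.0, 319.49887158710277], [0.0, 319.7042270650316, 203.59341878210418], [0.0, 0.0, 1.0]] [[0.3432, 0.9059, 0.2481, 0.1178], [0.9393, -0.3305, -0.0924, 0.5149], [-0.0017, 0.2648, -0.9643, 0.3828], [0.0, 0.0, 0.0, 1.0]]
{'clock': 0.15, 'joint_pos': [0.997, 0.313, 1.498, 0.0, 1.331, -0.223], 'joint_vel': [0.001, -0.001, -0.002, 0.0, 0.002, 0.001], 'joint_torque': [0.001, -40.231, -25.232, 0.069, 0.034, -0.0], 'tcp_pos': [0.18, 0.493, 0.238], 'eef_rot': [0.697, -0.124, 0.123, -0.696], 'wrist_force': [-0.604, -0.06, 0.026], 'torque': [-0.013, 0.006, 0.002], 'finger_gap': 0.088}
```

```bash
ls pics
```

```text
scene0.npz
scene0.png
top0.npz
top0.png
wrist0.npz
wrist0.png
```

View pics/top0.png

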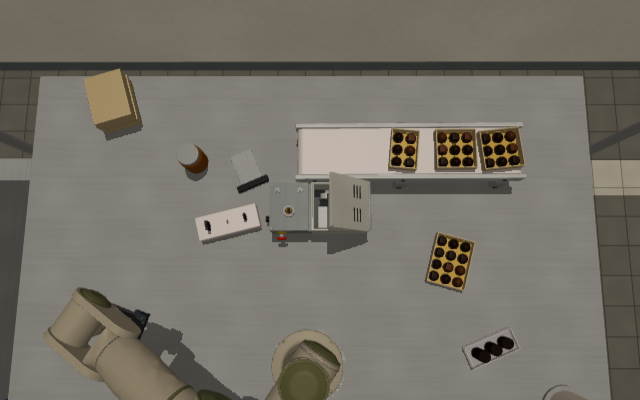

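View pics/scene0.png

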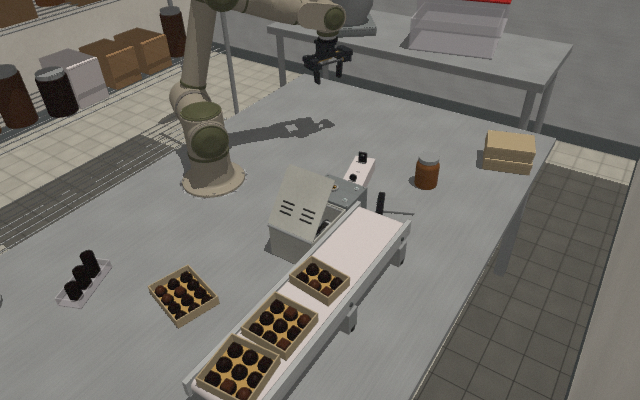

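View pics/wrist0.png

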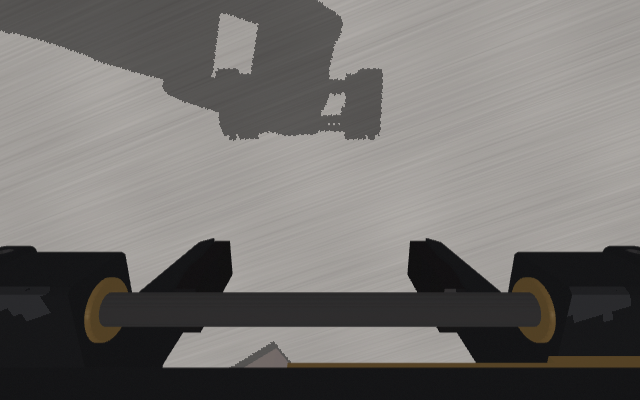

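The top view shows the control box with its bezel at about (289,211), the open cover at about (350,203), and the key block at about (228,222). The keys are at about (207,226) and (245,217). I'll enlarge these areas.

```bash
python3 - <<'E'
import cv2
a=cv2.imread('pics/top0.png')[165:255,185:385]; cv2.imwrite('pics/top0c.png',cv2.resize(a,None,fx=4,fy=4,interpolation=cv2.INTER_CUBIC))
a=cv2.imread('pics/scene0.png')[140:270,260:400]; cv2.imwrite('pics/scene0c.png',cv2.resize(a,None,fx=4.5,fy=4.5,interpolation=cv2.INTER_CUBIC))
E
```

```text
(no output)
```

View pics/top0c.png

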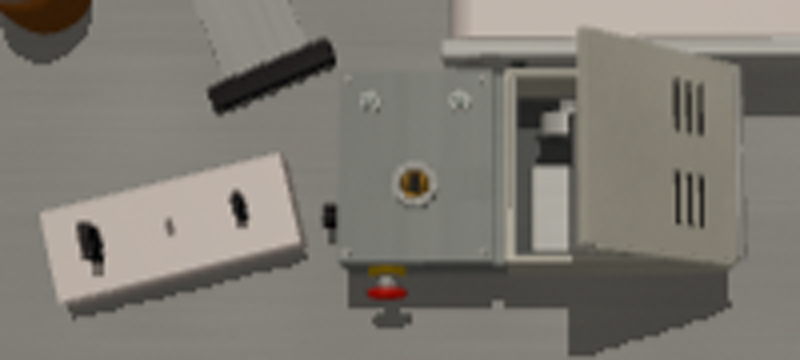

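View pics/scene0c.png

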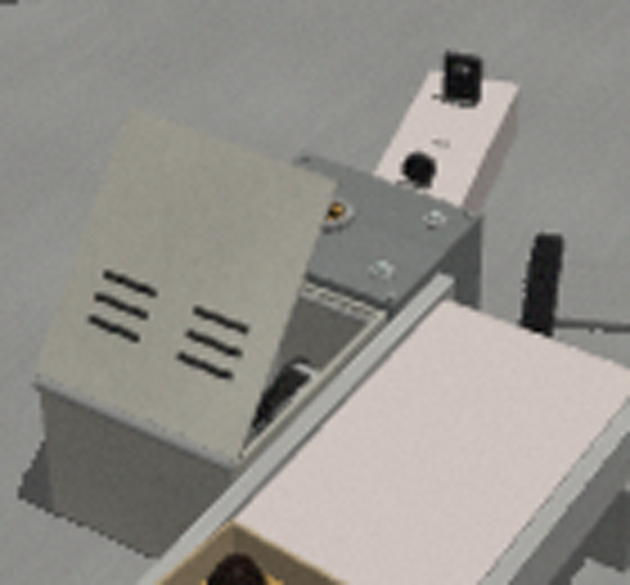

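```bash
python3 - <<'E'
from h import *
P=lambda u,v:(185+u/4-.4,165+v/4-.4)
for n,(u,v),z in [('boxTL',(343,68),.11),('TR',(492,70),.11),('BR',(495,262),.11),('BL',(340,262),.11),('lock',(414,183),.116),
 ('coverhinge t',(742,66),.113),('coverhinge b',(738,262),.113),
 ('blk a',(40,213),.046),('blk b',(281,153),.046),('blk c',(303,246),.046),('blk d',(65,302),.046),('keymid',(90,243),.08),('keyslot',(98,270),.046),('midslot',(169,227),.046)]:
    p=P(u,v); print(n,np.round(p,1),ray('top0',*p,z).round(4))
# scene lock
Q=lambda u,v:(260+u/4.5-.4,140+v/4.5-.4)
for n,(u,v),z in [('lock',(337,213),.116),('boxfar',(480,217),.11),('hingeL',(38,382),.1135),('hingeR',(236,462),.1135),('keytopL',(447,55),.089),('keytopR',(481,62),.089),('blkTR',(519,87),.046),('blkTL',(432,72),.046)]:
    p=Q(u,v); print('S',n,np.round(p,1),ray('scene0',*p,z).round(4))
E
```

```text
boxTL [270.4 181.6] [0.5741 0.1147 0.11  ]
TR [307.6 182.1] [ 0.5727 -0.0021  0.11  ]
BR [308.4 230.1] [ 0.422  -0.0056  0.11  ]
BL [269.6 230.1] [0.4216 0.1139 0.11  ]
lock [288.1 210.4] [0.4824 0.0572 0.116 ]
coverhinge t [370.1 181.1] [ 0.5758 -0.1973  0.113 ]
coverhinge b [369.1 230.1] [ 0.4224 -0.1923  0.113 ]
blk a [194.6 217.8] [0.4667 0.3655 0.046 ]
blk b [254.8 202.8] [0.5165 0.1711 0.046 ]
blk c [260.4 226.1] [0.4406 0.1514 0.046 ]
blk d [200.8 240.1] [0.3947 0.342  0.046 ]
keymid [207.1 225.4] [0.4388 0.3154 0.08  ]
keyslot [209.1 232.1] [0.4206 0.3165 0.046 ]
midslot [226.8 221.4] [0.4557 0.2603 0.046 ]
S lock [334.5 186.9] [0.4878 0.0601 0.116 ]
S boxfar [366.3 187.8] [0.5705 0.1162 0.11  ]
S hingeL [268.  224.5] [ 0.4235 -0.192   0.1135]
S hingeR [312.  242.3] [ 0.5729 -0.1858  0.1135]
S keytopL [358.9 151.8] [0.4264 0.3165 0.089 ]
S keytopR [366.5 153.4] [0.4544 0.3217 0.089 ]
S blkTR [374.9 158.9] [0.4666 0.3651 0.046 ]
S blkTL [355.6 155.6] [0.3952 0.3472 0.046 ]
```

```bash
cat >> h.py <<'E'
from scipy.spatial.transform import Rotation as Ro
def st():
    o=r.get_obs(); R=Ro.from_quat(o['eef_rot']).as_matrix(); z=R[:,2]
    print('t',round(float(o['clock']),2),'tcp',np.round(o['tcp_pos'],4),'F',np.round(o['wrist_force'],2),'T',np.round(o['torque'],3),'gap',round(float(o['finger_gap']),4),'zaxis yaw deg',round(np.degrees(np.arctan2(z[1],z[0])),2),'j',np.round(o['joint_pos'],3),'ydir',R[:,1].round(3))
    return o,R
def tool(target):
    o,R=st(); d=R.T@(np.array(target)-np.array(o['tcp_pos'])); print('tool delta',d.round(4)); return d
E
python3 - <<'E'
from h import *
from scipy.optimize import least_squares
o,R=st(); print(R.round(3))
P=lambda u,v:(185+u/4-.4,165+v/4-.4)
Q=lambda u,v:(260+u/4.5-.4,140+v/4.5-.4)
obs=[('top0',P(580,27),1),('top0',P(577,247),-1),('scene0',Q(138,110),-1),('scene0',Q(337,183),1)]
def f(p):
    a,y,x=p;e=[]
    for n,uv,s in obs: e+=list(proj(n,[x+.077*s,y+.184*np.cos(a),.1135+.184*np.sin(a)])-np.array(uv))
    for n,uv,s in [('top0',P(742,66),1),('top0',P(738,262),-1),('scene0',Q(38,382),-1),('scene0',Q(236,462),1)]: e+=list(proj(n,[x+.077*s,y,.1135])-np.array(uv))
    return e
s=least_squares(f,[.9,-.195,.498]); print(s.x,np.round(s.fun,1))
print(ray('top0',193,158,.115))
E
```

```text
t 0.15 tcp [0.1803 0.4929 0.2383] F [-0.6  -0.06  0.03] T [-0.013  0.006  0.002] gap 0.088 zaxis yaw deg 69.9 j [ 0.997  0.313  1.498  0.     1.331 -0.223] ydir [-0.001 -0.001 -1.   ]
[[ 0.939 -0.001  0.344]
 [-0.344 -0.001  0.939]
 [-0.    -1.    -0.001]]
[ 0.84029389 -0.19167581  0.49787891] [-0.1  0.3  0.6 -0.7 -0.2  0.1  0.9  0.4 -1.8  0.2 -0.2  0.5 -0.6 -0.4
 -0.6  1.5]
[0.64840953 0.36003597 0.115     ]
```

Emit:
{"api": "arm_command", "payload": {
  "commands": [
    {"dx":0.027,"dy":-0.007,"dz":-0.024},
    {"dx":0.027,"dy":-0.007,"dz":-0.024},
    {"dx":0.027,"dy":-0.007,"dz":-0.024},
    {"dx":0.027,"dy":-0.007,"dz":-0.024},
    {"dx":0.027,"dy":-0.007,"dz":-0.024},
    {"dx":0.027,"dy":-0.007,"dz":-0.024},
    {"dx":0.027,"dy":-0.007,"dz":-0.024},
    {"dx":0.027,"dy":-0.007,"dz":-0.024},
    {"dx":0.027,"dy":-0.007,"dz":-0.024},
    {"dx":0.027,"dy":-0.007,"dz":-0.024},
    {"dx":0.027,"dz":-0.024},
    {"dx":0.027,"dz":-0.024}
  ],
  "fingers": -1,
  "force": 30
}}

```text
invalid input at $.commands[0]: expected keys dx, dy, dz, turn
```

```bash
python3 - <<'E'
from h import *
tool([.49,-.085,.30])
E
```

```text
t 0.15 tcp [0.1803 0.4929 0.2383] F [-0.6  -0.06  0.03] T [-0.013  0.006  0.002] gap 0.088 zaxis yaw deg 69.9 j [ 0.997  0.313  1.498  0.     1.331 -0.223] ydir [-0.001 -0.001 -1.   ]
tool delta [ 0.4894 -0.0614 -0.4363]
```

Emit:
{"api": "arm_command", "payload": {
  "commands": [
    {"dx":0.027,"dy":-0.007,"dz":-0.024,"turn":0},
    {"dx":0.027,"dy":-0.007,"dz":-0.024,"turn":0},
    {"dx":0.027,"dy":-0.007,"dz":-0.024,"turn":0},
    {"dx":0.027,"dy":-0.007,"dz":-0.024,"turn":0},
    {"dx":0.027,"dy":-0.007,"dz":-0.024,"turn":0},
    {"dx":0.027,"dy":-0.007,"dz":-0.024,"turn":0},
    {"dx":0.027,"dy":-0.007,"dz":-0.024,"turn":0},
    {"dx":0.027,"dy":-0.007,"dz":-0.024,"turn":0},
    {"dx":0.027,"dy":-0.007,"dz":-0.024,"turn":0},
    {"dx":0.027,"dy":0,"dz":-0.024,"turn":0},
    {"dx":0.027,"dy":0,"dz":-0.024,"turn":0},
    {"dx":0.027,"dy":0,"dz":-0.024,"turn":0}
  ],
  "fingers": -1,
  "force": 30
}}

```text
clock: 1.15
tcp_pos: [0.3861, 0.1095, 0.3018]
eef_rot: [-0.696, 0.123, -0.124, 0.696]
wrist_force: [0.7, 1.4, 0.5]
finger_gap: 0.0101
```

```bash
python3 - <<'E'
from h import *
tool([.49,-.085,.30])
E
```

```text
t 1.15 tcp [0.3861 0.1095 0.3018] F [0.72 1.43 0.48] T [ 0.008 -0.002  0.006] gap 0.0101 zaxis yaw deg 69.9 j [-0.018 -0.011  1.713  0.     1.44  -1.238] ydir [ 0.  0. -1.]
tool delta [ 0.1644  0.0019 -0.1469]
```

Emit:
{"api": "arm_command", "payload": {
  "commands": [
    {"dx":0.027,"dy":0,"dz":-0.024,"turn":0},
    {"dx":0.027,"dy":0,"dz":-0.024,"turn":0},
    {"dx":0.027,"dy":0,"dz":-0.024,"turn":0},
    {"dx":0.027,"dy":0,"dz":-0.024,"turn":0},
    {"dx":0.027,"dy":0,"dz":-0.024,"turn":0},
    {"dx":0.027,"dy":0,"dz":-0.024,"turn":0},
    {"dx":0,"dy":0,"dz":0,"turn":-6.7},
    {"dx":0,"dy":0,"dz":0,"turn":-6.7},
    {"dx":0,"dy":0,"dz":0,"turn":-6.7}
  ]
}}

```text
clock: 1.9
tcp_pos: [0.4884, -0.0803, 0.3012]
eef_rot: [-0.707, -0.001, 0.002, 0.707]
wrist_force: [-0.4, 0.0, 0.5]
finger_gap: 0.0006
```

```bash
python3 - <<'E'
from h import *
tool([.49,-.085,.25]); snap('scene','scene1')
a=cv2.imread('pics/scene1.png')[90:290,230:430]; cv2.imwrite('pics/scene1c.png',cv2.resize(a,None,fx=3,fy=3))
E
```

```text
t 1.9 tcp [ 0.4884 -0.0803  0.3012] F [-0.44  0.01  0.5 ] T [ 0.026 -0.042  0.011] gap 0.0006 zaxis yaw deg 90.27 j [-0.4    0.208  1.472  0.     1.464 -1.976] ydir [-0.001  0.    -1.   ]
tool delta [ 0.0016  0.0512 -0.0048]
```

View pics/scene1c.png

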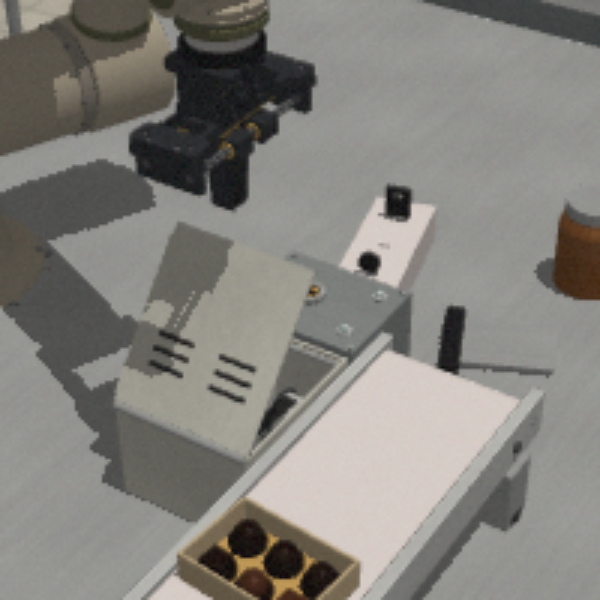

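Emit:
{"api": "arm_command", "payload": {
  "commands": [
    {"dx":0,"dy":0.027,"dz":-0.006,"turn":0},
    {"dx":0,"dy":0.027,"dz":-0.006,"turn":0},
    {"dx":0,"dy":0.012,"dz":0.009,"turn":0},
    {"dx":0,"dy":0.012,"dz":0.009,"turn":0},
    {"dx":0,"dy":0.012,"dz":0.009,"turn":0},
    {"dx":0,"dy":0.01,"dz":0.005,"turn":0},
    {"dx":0,"dy":0.01,"dz":0.005,"turn":0},
    {"dx":0,"dy":0.01,"dz":0.005,"turn":0}
  ]
}}

```text
clock: 2.62
tcp_pos: [0.4884, -0.0494, 0.1811]
eef_rot: [0.707, -0.0, 0.0, -0.707]
wrist_force: [-0.6, -1.1, 1.1]
finger_gap: 0.0006
```

```bash
python3 - <<'E'
from h import *
st(); snap('scene','scene2')
a=cv2.imread('pics/scene2.png')[90:290,230:430]; cv2.imwrite('pics/scene2c.png',cv2.resize(a,None,fx=3,fy=3))
E
```

```text
t 2.62 tcp [ 0.4884 -0.0494  0.1811] F [-0.65 -1.09  1.06] T [-0.1    0.117  0.052] gap 0.0006 zaxis yaw deg 89.94 j [-0.34   0.293  1.683 -0.     1.166 -1.91 ] ydir [ 0. -0. -1.]
```

View pics/scene2c.png

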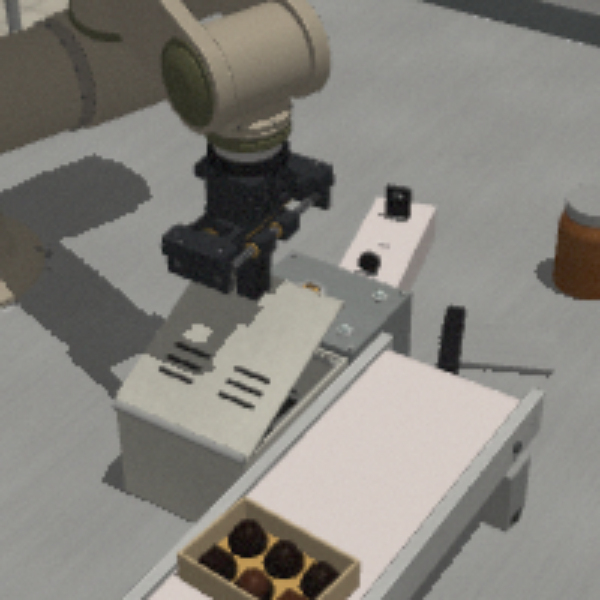

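The cover is following the finger, and its free edge is now at about crop (310,285). I'll keep closing it.

Emit:
{"api": "arm_command", "payload": {
  "commands": [
    {"dx":0,"dy":0.0105,"dz":0.004,"turn":0},
    {"dx":0,"dy":0.0105,"dz":0.003,"turn":0},
    {"dx":0,"dy":0.0105,"dz":0.003,"turn":0},
    {"dx":0,"dy":0.009,"dz":0.001,"turn":0},
    {"dx":0,"dy":0.009,"dz":0.001,"turn":0},
    {"dx":0,"dy":0.006,"dz":0,"turn":0},
    {"dx":0,"dy":0.005,"dz":0,"turn":0},
    {"dx":0,"dy":0.004,"dz":0,"turn":0},
    {"dx":0,"dy":0,"dz":0,"turn":0}
  ]
}}

```text
clock: 3.42
tcp_pos: [0.4881, -0.0378, 0.1165]
eef_rot: [-0.707, 0.0, 0.0, 0.707]
wrist_force: [-0.7, 0.4, -0.6]
finger_gap: 0.0007
```

```bash
python3 - <<'E'
from h import *
st(); snap('scene','scene3')
a=cv2.imread('pics/scene3.png')[90:290,230:430]; cv2.imwrite('pics/scene3c.png',cv2.resize(a,None,fx=3,fy=3))
E
```

```text
t 3.42 tcp [ 0.4881 -0.0378  0.1165] F [-0.68  0.43 -0.64] T [ 0.061 -0.011 -0.066] gap 0.0007 zaxis yaw deg 89.99 j [-0.317  0.375  1.76  -0.     1.008 -1.887] ydir [-0.001  0.    -1.   ]
```

View pics/scene3c.png

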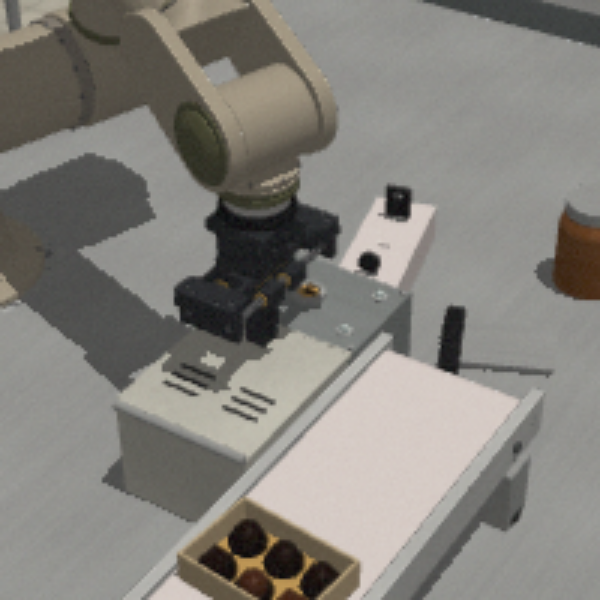

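Emit:
{"api": "arm_command", "payload": {
  "commands": [
    {"dx":0,"dy":0.002,"dz":0,"turn":0},
    {"dx":0,"dy":0.001,"dz":0,"turn":0},
    {"dx":0,"dy":0.001,"dz":0,"turn":0}
  ]
}}

```text
clock: 3.72
tcp_pos: [0.4888, -0.0379, 0.1152]
eef_rot: [0.707, 0.001, 0.0, -0.707]
wrist_force: [-10.2, 2.4, 30.0]
finger_gap: 0.0008
```

```bash
python3 - <<'E'
from h import *
st()
E
```

```text
t 3.72 tcp [ 0.4888 -0.0379  0.1152] F [-10.16   2.36  30.  ] T [ 0.426  1.804 -0.053] gap 0.0008 zaxis yaw deg 90.01 j [-0.317  0.377  1.761 -0.     1.002 -1.887] ydir [ 0.001 -0.001 -1.   ]
```

Emit:
{"api": "arm_command", "payload": {
  "commands": [
    {"dx":0,"dy":-0.025,"dz":0,"turn":0},
    {"dx":0,"dy":-0.035,"dz":0,"turn":0},
    {"dx":-0.002,"dy":-0.03,"dz":0.02,"turn":0},
    {"dx":-0.005,"dy":0,"dz":0.037,"turn":0},
    {"dx":-0.005,"dy":0,"dz":0.037,"turn":0},
    {"dx":-0.005,"dy":0,"dz":0.037,"turn":0},
    {"dx":-0.005,"dy":0,"dz":0.037,"turn":0},
    {"dx":-0.005,"dy":0,"dz":0.037,"turn":0},
    {"dx":-0.005,"dy":0,"dz":0.037,"turn":0},
    {"dx":-0.005,"dy":0,"dz":0.037,"turn":0},
    {"dx":-0.005,"dy":0,"dz":0.037,"turn":0},
    {"dx":-0.004,"dy":0,"dz":0.037,"turn":0}
  ],
  "fingers": 0
}}

```text
clock: 4.72
tcp_pos: [0.4418, 0.3171, 0.2034]
eef_rot: [-0.707, -0.0, -0.0, 0.707]
wrist_force: [1.0, 0.7, -0.3]
finger_gap: 0.044
```

```bash
python3 - <<'E'
from h import *
tool([.44,.316,.2]); snap('wrist','w4'); snap('scene','scene4'); snap('top','top4')
a=cv2.imread('pics/scene4.png')[90:290,230:430]; cv2.imwrite('pics/scene4c.png',cv2.resize(a,None,fx=3,fy=3))
E
```

```text
t 4.72 tcp [0.4418 0.3171 0.2034] F [ 1.03  0.69 -0.32] T [ 0.044 -0.054 -0.04 ] gap 0.044 zaxis yaw deg 90.01 j [ 0.407  0.383  1.495 -0.     1.264 -1.164] ydir [ 0.  0. -1.]
tool delta [-0.0018  0.0034 -0.0011]
```

View pics/scene4c.png

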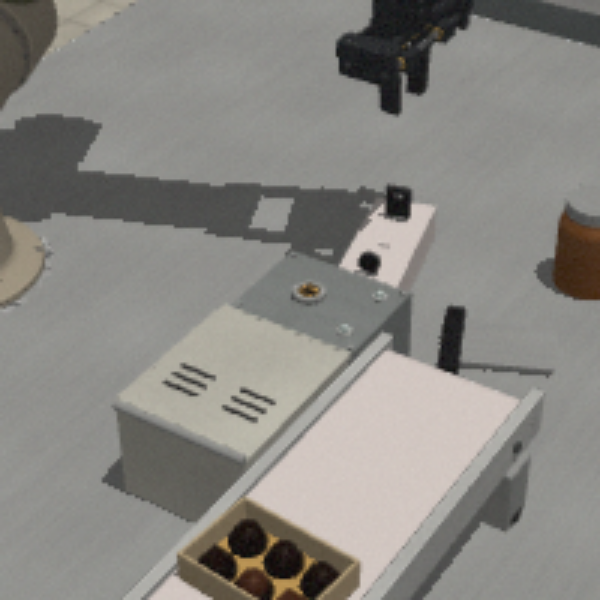

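View pics/w4.png

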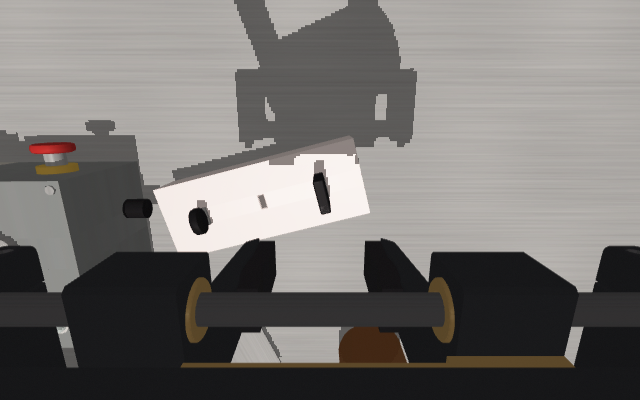

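The cover lies flat and shut. The wrist view shows the square key's head from (314,173) to (330,214). I'll zoom in for exact numbers.

```bash
python3 - <<'E'
from h import *
a=cv2.imread('pics/w4.png')[120:260,150:390]; cv2.imwrite('pics/w4c.png',cv2.resize(a,None,fx=3.3,fy=3.3,interpolation=cv2.INTER_CUBIC))
a=cv2.imread('pics/top4.png')[165:255,185:385]; cv2.imwrite('pics/top4c.png',cv2.resize(a,None,fx=4,fy=4,interpolation=cv2.INTER_CUBIC))
E
```

```text
(no output)
```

View pics/w4c.png

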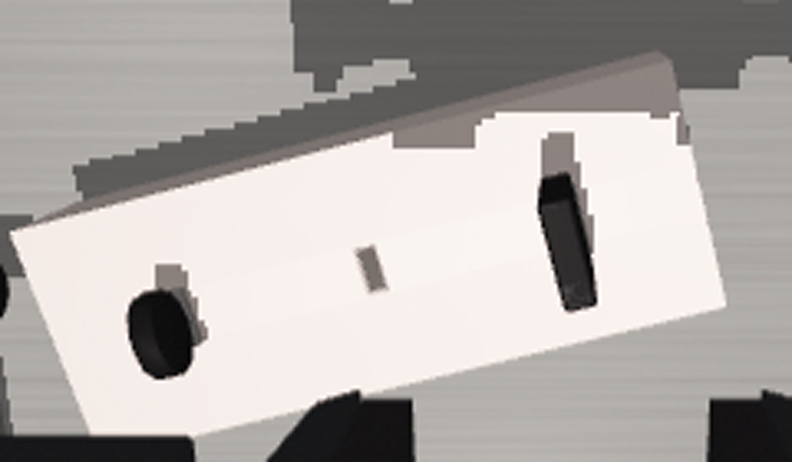

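View pics/top4c.png

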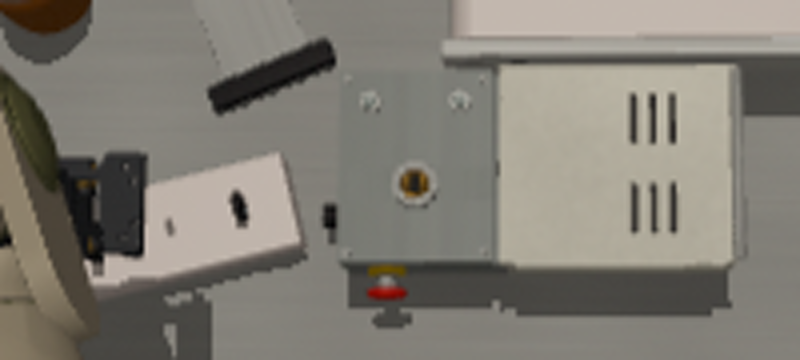

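```bash
python3 - <<'E'
from h import *
W=lambda u,v:(150+u/3.3-.35,120+v/3.3-.35)
c=[ray('w4',*W(*p),.089) for p in [(540,210),(572,203),(597,303),(563,310)]]
for p in c: print(p.round(4))
c=np.array(c); print('ctr',c.mean(0)); d=(c[2]+c[3]-c[0]-c[1])/2; print('len',np.linalg.norm(d),'yaw',np.degrees(np.arctan2(d[1],d[0])), 'w',np.linalg.norm(c[1]-c[0]))
b=[ray('w4',*W(*p),.046) for p in [(725,305),(10,232),(675,108)]]
for p in b: print(p.round(4))
d=ray('w4',*W(365,248),.046),ray('w4',*W(380,292),.046)
print('mid slot',(d[0]+d[1])/2)
print(load('w4')[1].round(3))
E
```

```text
[0.4288 0.3105 0.089 ]
[0.427  0.3185 0.089 ]
[0.4531 0.325  0.089 ]
[0.455  0.3163 0.089 ]
ctr [0.44096438 0.3175617  0.089     ]
len 0.026833359898548223 yaw 13.233243963561762 w 0.008197125270573149
[0.4667 0.3648 0.046 ]
[0.4444 0.154  0.046 ]
[0.4082 0.3481 0.046 ]
mid slot [0.4559409  0.25990721 0.046     ]
[[-0.001  0.964  0.265  0.375]
 [ 1.     0.001 -0.001  0.316]
 [-0.001  0.265 -0.964  0.348]
 [ 0.     0.     0.     1.   ]]
```

Emit:
{"api": "arm_command", "payload": {
  "commands": [
    {"dx":-0.001,"dy":0,"dz":0,"turn":-7},
    {"dx":0,"dy":0.02,"dz":0,"turn":-7},
    {"dx":0,"dy":0.03,"dz":0,"turn":0},
    {"dx":0,"dy":0.03,"dz":0,"turn":0},
    {"dx":0,"dy":0,"dz":0,"turn":0}
  ]
}}

```text
clock: 5.28
tcp_pos: [0.4394, 0.313, 0.1186]
eef_rot: [0.703, 0.083, -0.089, -0.701]
wrist_force: [-0.8, -0.6, -1.1]
finger_gap: 0.0439
```

```bash
python3 - <<'E'
from h import *
tool([.4405,.317,.053]); snap('wrist','w5')
a=cv2.imread('pics/w5.png')[120:350,150:490]; cv2.imwrite('pics/w5c.png',cv2.resize(a,None,fx=2.3,fy=2.3,interpolation=cv2.INTER_CUBIC))
E
```

```text
t 5.28 tcp [0.4394 0.313  0.1186] F [-0.75 -0.58 -1.05] T [0.019 0.046 0.029] gap 0.0439 zaxis yaw deg 103.91 j [ 0.402  0.472  1.602 -0.     1.077 -1.412] ydir [-0.008 -0.004 -1.   ]
tool delta [0.0026 0.0655 0.0037]
```

View pics/w5c.png

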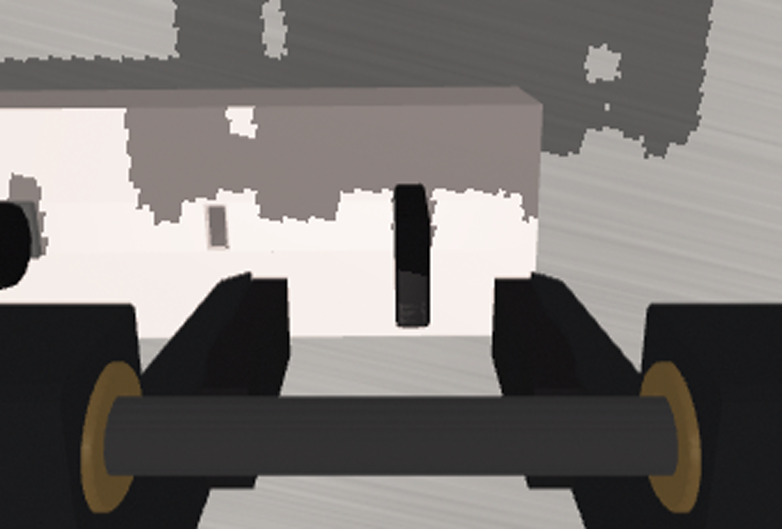

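Emit:
{"api": "arm_command", "payload": {
  "commands": [
    {"dx":0.0025,"dy":0,"dz":0.004,"turn":0},
    {"dx":0,"dy":0.018,"dz":0,"turn":0},
    {"dx":0,"dy":0.018,"dz":0,"turn":0},
    {"dx":0,"dy":0.018,"dz":0,"turn":0},
    {"dx":0,"dy":0.011,"dz":0,"turn":0},
    {"dx":0,"dy":0,"dz":0,"turn":0},
    {"dx":0,"dy":0,"dz":0,"turn":0}
  ]
}}

```text
clock: 5.92
tcp_pos: [0.4436, 0.3201, 0.0594]
eef_rot: [-0.702, -0.087, 0.086, 0.702]
wrist_force: [1.1, -0.4, 0.8]
finger_gap: 0.0438
```

```bash
python3 - <<'E'
from h import *
tool([.4405,.317,.053]); snap('wrist','w6')
a=cv2.imread('pics/w6.png')[120:350,150:490]; cv2.imwrite('pics/w6c.png',cv2.resize(a,None,fx=2.3,fy=2.3,interpolation=cv2.INTER_CUBIC))
E
```

```text
t 5.92 tcp [0.4436 0.3201 0.0594] F [ 1.12 -0.43  0.8 ] T [0.07  0.044 0.004] gap 0.0438 zaxis yaw deg 103.99 j [ 0.411  0.565  1.632 -0.     0.943 -1.404] ydir [ 0.001  0.001 -1.   ]
tool delta [-0.0037  0.0064 -0.0022]
```

View pics/w6c.png

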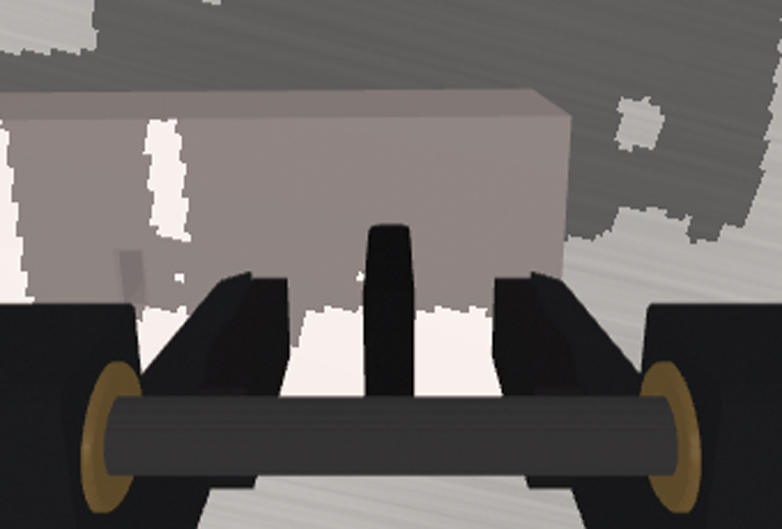

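```bash
python3 - <<'E'
from h import *
W=lambda s,u,v:(150+u/s-.3,120+v/s-.3)
k=np.array([np.cos(np.radians(14)),np.sin(np.radians(14)),0])
p=ray('w6',*W(2.3,389,227),.089); print('end',p,'ctr',p+.015*k)
p=ray('w5',*W(2.3,414,270),.089); q=ray('w5',*W(2.3,412,326),.089);print('w5 near',p,'ctr',p+.015*k,'far',q,'ctr',q-.015*k)
# far fit on scene0
Q=lambda u,v:(260+u/4.5-.4,140+v/4.5-.4)
print(load('w6')[1].round(4))
for f in ['w5','w6','w4']: 
  K,E=load(f); print(E[:3,3])
E
```

```text
end [0.41508968 0.31098701 0.089     ] ctr [0.42964412 0.31461584 0.089     ]
w5 near [0.43904193 0.31723586 0.089     ] ctr [0.45359637 0.32086469 0.089     ] far [0.45406718 0.32056331 0.089     ] ctr [0.43951275 0.31693449 0.089     ]
[[-2.423e-01  9.352e-01  2.582e-01  3.786e-01]
 [ 9.702e-01  2.337e-01  6.390e-02  3.022e-01]
 [-6.000e-04  2.660e-01 -9.640e-01  2.039e-01]
 [ 0.000e+00  0.000e+00  0.000e+00  1.000e+00]]
[0.37587172 0.29589911 0.26371897]
[0.37862861 0.30221317 0.20388488]
[0.37494212 0.31576939 0.34794296]
```

```bash
python3 - <<'E'
from h import *
W=lambda s,u,v:(150+u/s-.3,120+v/s-.3)
k=np.array([np.cos(np.radians(14)),np.sin(np.radians(14)),0])
p=ray('w6',*W(2.3,389,226),.051); print('end',p,'ctr',p+.015*k)
p=ray('w5',*W(2.3,411,184),.051); print('w5',p+.015*k)
q=ray('w5',*W(2.3,412,270),.089); print('w5 top',q+.015*k)
W4=lambda u,v:(150+u/3.3-.35,120+v/3.3-.35)
print('w4',ray('w4',*W4(555,177),.051)+.015*k)
cv2.imwrite('pics/w5z.png',cv2.resize(cv2.imread('pics/w5.png')[190:270,300:360],None,fx=8,fy=8))
E
```

```text
end [0.42692707 0.31383362 0.051     ] ctr [0.44148151 0.31746245 0.051     ]
w5 [0.4411133  0.31784406 0.051     ]
w5 top [0.45371865 0.32037412 0.089     ]
w4 [0.44168258 0.31765567 0.051     ]
```

View pics/w5z.png

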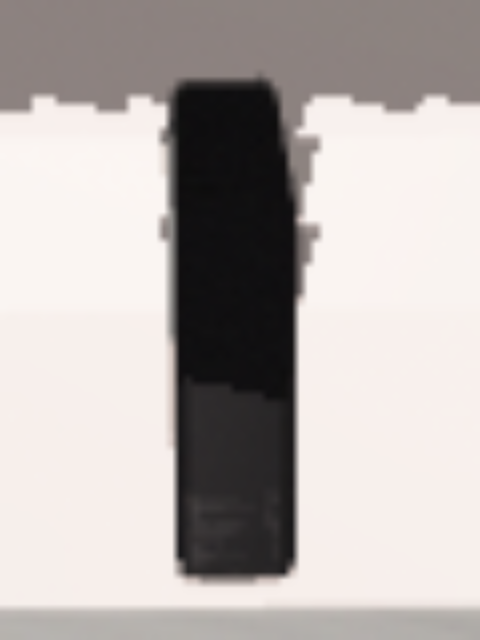

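Emit:
{"api": "arm_command", "payload": {
  "commands": [
    {"dx":-0.002,"dy":0.0065,"dz":0,"turn":0},
    {"dx":0,"dy":0,"dz":0,"turn":0},
    {"dx":0,"dy":0,"dz":0,"turn":0},
    {"dx":0,"dy":0,"dz":0,"turn":0}
  ]
}}

```text
clock: 6.3
tcp_pos: [0.441, 0.3194, 0.0521]
eef_rot: [-0.702, -0.086, 0.086, 0.702]
wrist_force: [0.5, -0.3, 0.5]
finger_gap: 0.0443
```

Emit:
{"api": "arm_command", "payload": {
  "commands": [
    {"dx":0,"dy":0,"dz":0,"turn":0},
    {"dx":0,"dy":0,"dz":0,"turn":0},
    {"dx":0,"dy":0,"dz":0,"turn":0},
    {"dx":0,"dy":0,"dz":0,"turn":0},
    {"dx":0,"dy":0,"dz":0,"turn":0},
    {"dx":0,"dy":0,"dz":0,"turn":0},
    {"dx":0,"dy":0,"dz":0,"turn":0}
  ],
  "fingers": -1,
  "force": 50
}}

```text
clock: 6.88
tcp_pos: [0.4409, 0.3193, 0.0518]
eef_rot: [-0.702, -0.086, 0.086, 0.702]
wrist_force: [0.3, -0.4, 1.3]
finger_gap: 0.0085
```

```bash
python3 - <<'E'
from h import *
st(); snap('wrist','w7')
a=cv2.imread('pics/w7.png')[120:350,150:490]; cv2.imwrite('pics/w7c.png',cv2.resize(a,None,fx=2.3,fy=2.3,interpolation=cv2.INTER_CUBIC))
E
```

```text
t 6.88 tcp [0.4409 0.3193 0.0518] F [ 0.3  -0.44  1.28] T [ 0.087 -0.005 -0.04 ] gap 0.0085 zaxis yaw deg 104.0 j [ 0.412  0.573  1.644 -0.     0.925 -1.404] ydir [ 0.  0. -1.]
```

View pics/w7c.png

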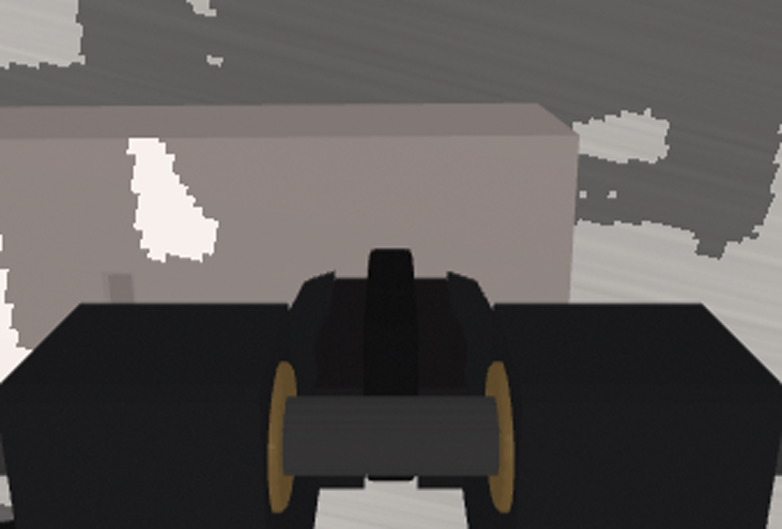

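Emit:
{"api": "arm_command", "payload": {
  "commands": [
    {"dx":0,"dy":-0.01,"dz":0,"turn":0},
    {"dx":0,"dy":-0.015,"dz":0,"turn":0},
    {"dx":0,"dy":-0.025,"dz":0,"turn":0},
    {"dx":0,"dy":-0.035,"dz":0,"turn":0},
    {"dx":0,"dy":-0.035,"dz":0,"turn":0},
    {"dx":0,"dy":-0.03,"dz":-0.02,"turn":0},
    {"dx":-0.001,"dy":0,"dz":-0.035,"turn":0},
    {"dx":-0.001,"dy":0,"dz":-0.035,"turn":0},
    {"dx":-0.001,"dy":0,"dz":-0.035,"turn":0},
    {"dx":-0.001,"dy":0,"dz":-0.035,"turn":0},
    {"dx":-0.001,"dy":0,"dz":-0.03,"turn":0},
    {"dx":0,"dy":0,"dz":-0.014,"turn":0}
  ]
}}

```text
clock: 7.93
tcp_pos: [0.4858, 0.1172, 0.2025]
eef_rot: [0.702, 0.086, -0.085, -0.702]
wrist_force: [-0.3, -0.3, -0.4]
finger_gap: 0.0089
```

Emit:
{"api": "arm_command", "payload": {
  "commands": [
    {"dx":0,"dy":0,"dz":0,"turn":7},
    {"dx":0,"dy":0,"dz":0,"turn":7},
    {"dx":0,"dy":0,"dz":0,"turn":0},
    {"dx":0,"dy":0,"dz":0,"turn":0},
    {"dx":0,"dy":0,"dz":0,"turn":0}
  ]
}}

```text
clock: 8.35
tcp_pos: [0.4853, 0.1203, 0.2021]
eef_rot: [-0.707, -0.001, 0.001, 0.707]
wrist_force: [0.4, 0.5, -0.4]
finger_gap: 0.0085
```

```bash
python3 - <<'E'
from h import *
st(); snap('wrist','w8'); snap('scene','scene8')
a=cv2.imread('pics/scene8.png')[60:260,250:450]; cv2.imwrite('pics/scene8c.png',cv2.resize(a,None,fx=3,fy=3))
E
```

```text
t 8.35 tcp [0.4853 0.1203 0.2021] F [ 0.43  0.54 -0.44] T [ 0.023 -0.032 -0.02 ] gap 0.0085 zaxis yaw deg 90.22 j [ 0.008  0.29   1.627  0.     1.223 -1.566] ydir [ 0.  0. -1.]
```

View pics/w8.png

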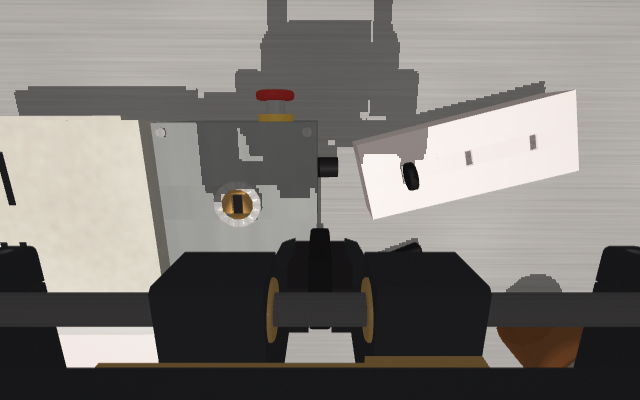

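View pics/scene8c.png

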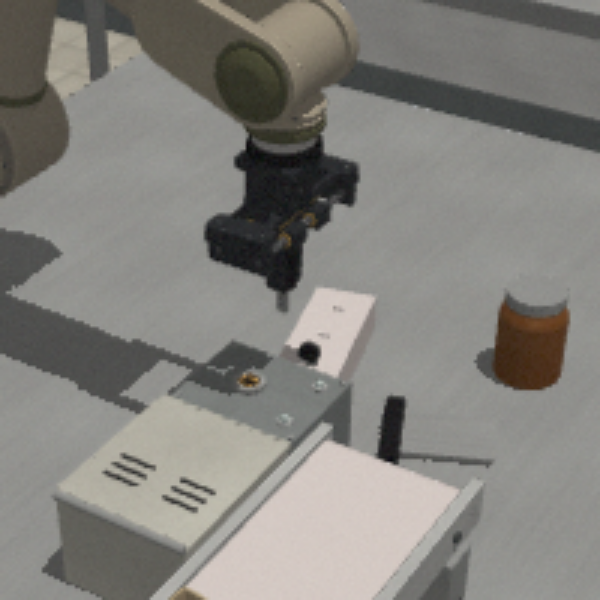

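```bash
python3 - <<'E'
from h import *
a=cv2.imread('pics/w8.png')[175:255,205:335]; cv2.imwrite('pics/w8c.png',cv2.resize(a,None,fx=6,fy=6,interpolation=cv2.INTER_CUBIC))
E
```

```text
(no output)
```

View pics/w8c.png

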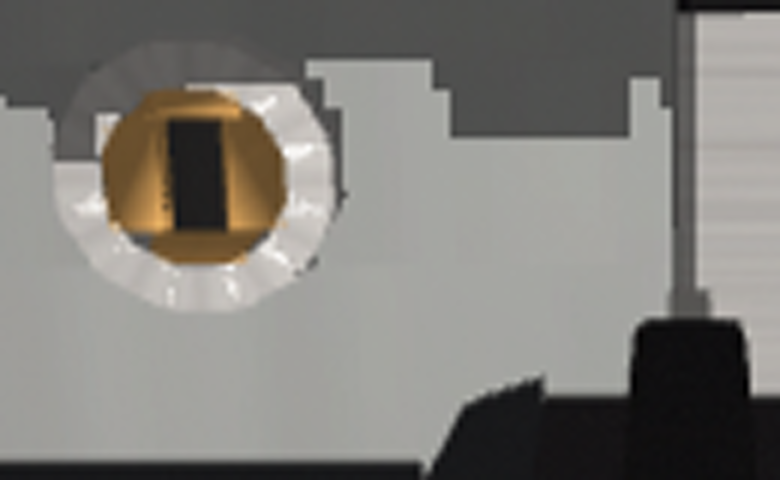

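```bash
python3 - <<'E'
from h import *
o,R=st()
k=np.array([1,0,0])
L=ray('w8',237.2-.1,204.2-.1,.116)
h=ray('w8',320-.1,228.2-.1,.2013)+.015*k
s=ray('w8',320-.1,223.3,.1963)+.010*k
print('lock',L,'key head',h,'shoulder',s, 'tcp',o['tcp_pos'])
W=lambda s,u,v:(150+u/s-.3,120+v/s-.3)
k=np.array([np.cos(np.radians(14)),np.sin(np.radians(14)),0])
h7=ray('w7',*W(2.3,390,249),.051)+.015*k; d=h7-np.array([.4409,.3193,.051]); print('w7 in hand along/across',d@k, d@[-k[1],k[0],0])
# tip predicted
print(proj('w8',h+np.array([-.006,0,-.033])),proj('w8',h+np.array([-.010,0,-.005])),proj('w8',h+np.array([-.010,0,0])))
print('slot dir', ray('w8',205+186/6,175+120/6,.114), ray('w8',205+200/6,175+230/6,.114))
print('box edge',ray('w8',150.5,123,.11),ray('w8',163,240,.11), 'R',ray('w8',318.5,122,.11),ray('w8',320,210,.11))
E
```

```text
t 8.45 tcp [0.4853 0.1204 0.2019] F [ 0.49  0.78 -0.49] T [ 0.003 -0.018  0.003] gap 0.0089 zaxis yaw deg 90.15 j [ 0.008  0.291  1.628 -0.     1.223 -1.565] ydir [ 0. -0. -1.]
lock [0.4825816  0.05714706 0.116     ] key head [0.48569259 0.11903093 0.2013    ] shoulder [0.47996618 0.1190295  0.1963    ] tcp [0.48530304 0.12038731 0.20187279]
w7 in hand along/across -7.959288494638185e-05 -0.0017572175574761802
[319.80486757 223.52898336] [319.84863079 234.14187768] [319.85119074 237.81957787]
slot dir [0.47606608 0.0562408  0.114     ] [0.49042552 0.05708578 0.114     ]
box edge [ 0.42410046 -0.00278732  0.11      ] [ 0.51405133 -0.00508474  0.11      ] R [0.42287116 0.11783707 0.11      ] [0.48867749 0.1192302  0.11      ]
```

Emit:
{"api": "arm_command", "payload": {
  "commands": [
    {"dx":-0.001,"dy":0,"dz":-0.021,"turn":0},
    {"dx":-0.001,"dy":0,"dz":-0.021,"turn":0},
    {"dx":-0.001,"dy":0.01,"dz":-0.02,"turn":0},
    {"dx":0,"dy":0.016,"dz":0,"turn":0},
    {"dx":0,"dy":0.016,"dz":0,"turn":0},
    {"dx":0,"dy":0,"dz":0,"turn":0},
    {"dx":0,"dy":0,"dz":0,"turn":0},
    {"dx":0,"dy":0,"dz":0,"turn":0}
  ]
}}

```text
clock: 9.12
tcp_pos: [0.4828, 0.0584, 0.1606]
eef_rot: [0.707, 0.001, 0.0, -0.707]
wrist_force: [0.1, 0.4, 0.3]
finger_gap: 0.0086
```

```bash
python3 - <<'E'
from h import *
st(); snap('wrist','w9'); snap('scene','scene9')
a=cv2.imread('pics/w9.png')[155:255,255:385]; cv2.imwrite('pics/w9c.png',cv2.resize(a,None,fx=6,fy=6,interpolation=cv2.INTER_CUBIC))
a=cv2.imread('pics/scene9.png')[130:230,290:390]; cv2.imwrite('pics/scene9c.png',cv2.resize(a,None,fx=6,fy=6,interpolation=cv2.INTER_CUBIC))
E
```

```text
t 9.12 tcp [0.4828 0.0584 0.1606] F [0.08 0.35 0.28] T [ 0.003 -0.004  0.032] gap 0.0086 zaxis yaw deg 90.07 j [-0.121  0.308  1.722 -0.     1.111 -1.693] ydir [ 0.001 -0.    -1.   ]
```

View pics/w9c.png

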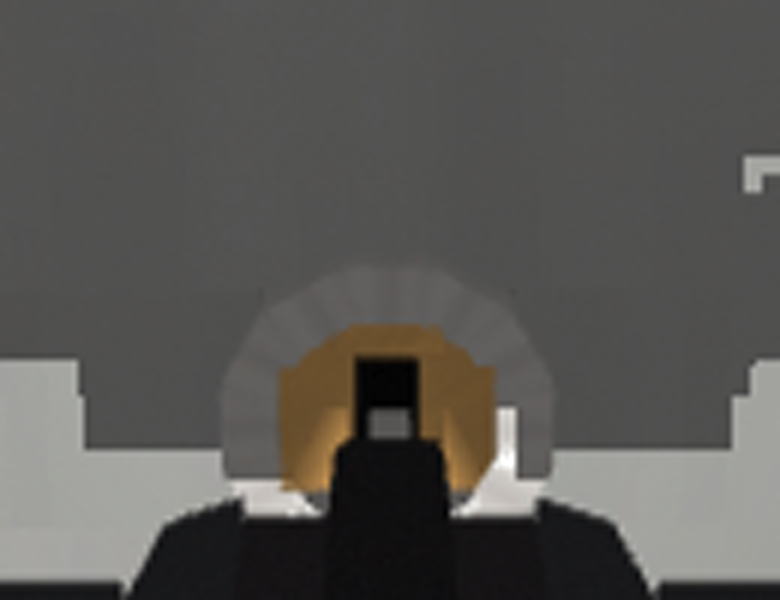

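View pics/scene9c.png

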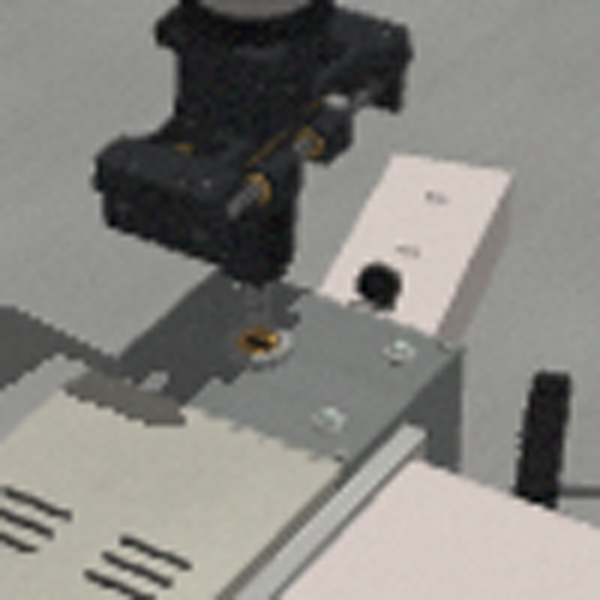

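```bash
python3 - <<'E'
from h import *
u=319.5
print('lock x from bezel near',ray('w9',u,155+264/6-.1,.116)+[.0175,0,0], 'slot end',ray('w9',u,155+357/6-.1,.1145)+[.00675,0,0])
print('countersink near', ray('w9',u,155+323/6,.116))
print('tip ctr',ray('w9',320,155+408/6-.1,.1606-.0058-.028)+[.006,0,0])
print('head',ray('w9',320,155+438/6-.1,.1606-.0008)+[.015,0,0])
E
```

```text
lock x from bezel near [0.48255595 0.0568544  0.116     ] slot end [0.48219238 0.05687026 0.1145    ]
countersink near [0.47138113 0.05686491 0.116     ]
tip ctr [0.48283406 0.05717823 0.1268    ]
head [0.48309222 0.05714118 0.1598    ]
```

Emit:
{"api": "arm_command", "payload": {
  "commands": [
    {"dx":-0.0003,"dy":0.004,"dz":-0.0003,"turn":0},
    {"dx":0,"dy":0.004,"dz":0,"turn":0},
    {"dx":0,"dy":0.003,"dz":0,"turn":0},
    {"dx":0,"dy":0.0015,"dz":0,"turn":0},
    {"dx":0,"dy":0.0015,"dz":0,"turn":0},
    {"dx":0,"dy":0,"dz":0,"turn":0}
  ]
}}

```text
clock: 9.72
tcp_pos: [0.4821, 0.0579, 0.1455]
eef_rot: [-0.707, 0.0, 0.0, 0.707]
wrist_force: [0.3, -0.2, 0.5]
finger_gap: 0.0086
```

```bash
python3 - <<'E'
from h import *
st()
E
```

```text
t 9.72 tcp [0.4821 0.0579 0.1455] F [ 0.27 -0.18  0.52] T [-0.017 -0.028  0.022] gap 0.0086 zaxis yaw deg 90.0 j [-0.122  0.326  1.741  0.     1.074 -1.693] ydir [-0.  0. -1.]
```

Emit:
{"api": "arm_command", "payload": {
  "commands": [
    {"dx":0,"dy":0.0015,"dz":0,"turn":0},
    {"dx":0,"dy":0.0015,"dz":0,"turn":0},
    {"dx":0,"dy":0.0015,"dz":0,"turn":0},
    {"dx":0,"dy":0,"dz":0,"turn":0}
  ]
}}

```text
clock: 10.05
tcp_pos: [0.4821, 0.0579, 0.141]
eef_rot: [-0.707, 0.0, 0.0, 0.707]
wrist_force: [0.6, 0.5, -0.7]
finger_gap: 0.0085
```

```bash
python3 - <<'E'
from h import *
st()
E
```

```text
t 10.05 tcp [0.4821 0.0579 0.141 ] F [ 0.62  0.47 -0.67] T [ 0.033 -0.122  0.025] gap 0.0085 zaxis yaw deg 90.0 j [-0.122  0.332  1.747  0.     1.063 -1.693] ydir [-0.  0. -1.]
```

Emit:
{"api": "arm_command", "payload": {
  "commands": [
    {"dx":0,"dy":0.0012,"dz":0,"turn":0},
    {"dx":0,"dy":0.001,"dz":0,"turn":0},
    {"dx":0,"dy":0,"dz":0,"turn":0},
    {"dx":0,"dy":0,"dz":0,"turn":0}
  ]
}}

```text
clock: 10.38
tcp_pos: [0.4824, 0.0578, 0.1397]
eef_rot: [0.707, 0.0, 0.0, -0.707]
wrist_force: [-1.5, -0.9, 5.5]
finger_gap: 0.0087
```

```bash
python3 - <<'E'
from h import *
st()
E
```

```text
t 10.38 tcp [0.4824 0.0578 0.1397] F [-1.53 -0.91  5.51] T [ 0.009  0.214 -0.027] gap 0.0087 zaxis yaw deg 90.0 j [-0.122  0.334  1.748 -0.     1.059 -1.693] ydir [ 0.001 -0.    -1.   ]
```

Contact with the first pin at about 10 mm. I'll push a little harder and wiggle.

Emit:
{"api": "arm_command", "payload": {
  "commands": [
    {"dx":0,"dy":0.0004,"dz":0,"turn":0},
    {"dx":0,"dy":0,"dz":0,"turn":7},
    {"dx":0,"dy":0,"dz":0,"turn":-7},
    {"dx":0,"dy":0,"dz":0,"turn":-7},
    {"dx":0,"dy":0,"dz":0,"turn":7},
    {"dx":0,"dy":0,"dz":0,"turn":7},
    {"dx":0,"dy":0,"dz":0,"turn":-7},
    {"dx":0,"dy":0,"dz":0,"turn":-7},
    {"dx":0,"dy":0,"dz":0,"turn":7},
    {"dx":0,"dy":0,"dz":0,"turn":0}
  ]
}}

```text
clock: 11.22
tcp_pos: [0.4821, 0.0578, 0.1386]
eef_rot: [0.707, -0.002, 0.002, -0.707]
wrist_force: [0.6, -0.1, -0.3]
finger_gap: 0.0087
```

```bash
python3 - <<'E'
from h import *
st()
E
```

```text
t 11.22 tcp [0.4821 0.0578 0.1386] F [ 0.64 -0.11 -0.34] T [-0.023 -0.04   0.005] gap 0.0087 zaxis yaw deg 89.74 j [-0.122  0.335  1.749 -0.     1.057 -1.689] ydir [ 0. -0. -1.]
```

Emit:
{"api": "arm_command", "payload": {
  "commands": [
    {"dx":0,"dy":0.0012,"dz":0,"turn":0},
    {"dx":0,"dy":0.0012,"dz":0,"turn":0},
    {"dx":0,"dy":0.0012,"dz":0,"turn":0},
    {"dx":0,"dy":0.0012,"dz":0,"turn":0},
    {"dx":0,"dy":0,"dz":0,"turn":0}
  ]
}}

```text
clock: 11.63
tcp_pos: [0.4821, 0.0579, 0.1335]
eef_rot: [-0.707, -0.0, 0.0, 0.707]
wrist_force: [1.3, 0.4, -0.8]
finger_gap: 0.0086
```

```bash
python3 - <<'E'
from h import *
st()
E
```

```text
t 11.63 tcp [0.4821 0.0579 0.1335] F [ 1.31  0.43 -0.77] T [ 0.064 -0.102  0.015] gap 0.0086 zaxis yaw deg 90.03 j [-0.122  0.342  1.755  0.     1.045 -1.694] ydir [-0.  0. -1.]
```

Emit:
{"api": "arm_command", "payload": {
  "commands": [
    {"dx":0,"dy":0.0014,"dz":0,"turn":0},
    {"dx":0,"dy":0.0012,"dz":0,"turn":0},
    {"dx":0,"dy":0,"dz":0,"turn":0},
    {"dx":0,"dy":0,"dz":0,"turn":0}
  ]
}}

```text
clock: 11.97
tcp_pos: [0.4822, 0.0579, 0.1316]
eef_rot: [0.707, 0.0, 0.0, -0.707]
wrist_force: [-1.5, 0.0, 6.1]
finger_gap: 0.0086
```

Emit:
{"api": "arm_command", "payload": {
  "commands": [
    {"dx":0,"dy":0,"dz":0,"turn":7},
    {"dx":0,"dy":0,"dz":0,"turn":-7},
    {"dx":0,"dy":0,"dz":0,"turn":-7},
    {"dx":0,"dy":0,"dz":0,"turn":7},
    {"dx":0,"dy":0,"dz":0,"turn":7},
    {"dx":0,"dy":0,"dz":0,"turn":-7},
    {"dx":0,"dy":0,"dz":0,"turn":-7},
    {"dx":0,"dy":0,"dz":0,"turn":7},
    {"dx":0,"dy":0,"dz":0,"turn":0},
    {"dx":0,"dy":0,"dz":0,"turn":0}
  ]
}}

```text
clock: 12.8
tcp_pos: [0.4821, 0.0579, 0.1311]
eef_rot: [-0.707, -0.0, 0.0, 0.707]
wrist_force: [1.0, 0.2, -0.0]
finger_gap: 0.0089
```

```bash
python3 - <<'E'
from h import *
st()
E
```

```text
t 12.8 tcp [0.4821 0.0579 0.1311] F [ 0.97  0.18 -0.02] T [ 0.025 -0.091 -0.02 ] gap 0.0089 zaxis yaw deg 90.06 j [-0.122  0.346  1.757  0.     1.039 -1.694] ydir [-0.  0. -1.]
```

Emit:
{"api": "arm_command", "payload": {
  "commands": [
    {"dx":0,"dy":0.0012,"dz":0,"turn":0},
    {"dx":0,"dy":0.0013,"dz":0,"turn":0},
    {"dx":0,"dy":0,"dz":0,"turn":0}
  ]
}}

```text
clock: 13.05
tcp_pos: [0.4821, 0.0579, 0.1285]
eef_rot: [-0.707, -0.0, 0.0, 0.707]
wrist_force: [0.9, 0.1, 1.1]
finger_gap: 0.0087
```

Emit:
{"api": "arm_command", "payload": {
  "commands": [
    {"dx":0,"dy":0.0015,"dz":0,"turn":0},
    {"dx":0,"dy":0.0015,"dz":0,"turn":0},
    {"dx":0,"dy":0.0015,"dz":0,"turn":0},
    {"dx":0,"dy":0.001,"dz":0,"turn":0},
    {"dx":0,"dy":0,"dz":0,"turn":0}
  ]
}}

```text
clock: 13.47
tcp_pos: [0.4821, 0.0579, 0.123]
eef_rot: [-0.707, -0.0, 0.0, 0.707]
wrist_force: [1.2, -0.6, 1.6]
finger_gap: 0.0085
```

```bash
python3 - <<'E'
from h import *
st()
E
```

```text
t 13.47 tcp [0.4821 0.0579 0.123 ] F [ 1.23 -0.61  1.58] T [ 0.    -0.173  0.   ] gap 0.0085 zaxis yaw deg 90.0 j [-0.122  0.357  1.766  0.     1.019 -1.693] ydir [ 0.  0. -1.]
```

Almost home, with about 1 mm left. I'll press until the shoulder seats.

Emit:
{"api": "arm_command", "payload": {
  "commands": [
    {"dx":0,"dy":0.0008,"dz":0,"turn":0},
    {"dx":0,"dy":0.0008,"dz":0,"turn":0},
    {"dx":0,"dy":0.0005,"dz":0,"turn":0},
    {"dx":0,"dy":0,"dz":0,"turn":0},
    {"dx":0,"dy":0,"dz":0,"turn":0}
  ]
}}

```text
clock: 13.88
tcp_pos: [0.4822, 0.0579, 0.1215]
eef_rot: [0.707, 0.0, 0.0, -0.707]
wrist_force: [-0.6, 0.0, 8.4]
finger_gap: 0.0088
```

```bash
python3 - <<'E'
from h import *
st()
E
```

```text
t 13.88 tcp [0.4822 0.0579 0.1215] F [-0.6   0.05  8.43] T [0.118 0.265 0.082] gap 0.0088 zaxis yaw deg 90.01 j [-0.122  0.359  1.767 -0.     1.015 -1.693] ydir [ 0.001 -0.    -1.   ]
```

Emit:
{"api": "arm_command", "payload": {
  "commands": [
    {"dx":0,"dy":0,"dz":0,"turn":5},
    {"dx":0,"dy":0,"dz":0,"turn":5},
    {"dx":0,"dy":0,"dz":0,"turn":5},
    {"dx":0,"dy":0,"dz":0,"turn":5},
    {"dx":0,"dy":0,"dz":0,"turn":5},
    {"dx":0,"dy":0,"dz":0,"turn":5},
    {"dx":0,"dy":0,"dz":0,"turn":0}
  ],
  "force": 60
}}

```text
clock: 14.47
tcp_pos: [0.4822, 0.0579, 0.1216]
eef_rot: [0.683, -0.184, 0.185, -0.683]
wrist_force: [-1.5, 0.2, 7.3]
finger_gap: 0.0087
```

```bash
python3 - <<'E'
from h import *
st()
E
```

```text
t 14.47 tcp [0.4822 0.0579 0.1216] F [-1.48  0.21  7.33] T [-0.002  0.254  0.105] gap 0.0087 zaxis yaw deg 59.75 j [-0.122  0.359  1.767 -0.     1.015 -1.165] ydir [ 0.001 -0.    -1.   ]
```

Emit:
{"api": "arm_command", "payload": {
  "commands": [
    {"dx":0,"dy":0,"dz":0,"turn":5},
    {"dx":0,"dy":0,"dz":0,"turn":5},
    {"dx":0,"dy":0,"dz":0,"turn":5},
    {"dx":0,"dy":0,"dz":0,"turn":5},
    {"dx":0,"dy":0,"dz":0,"turn":5},
    {"dx":0,"dy":0,"dz":0,"turn":5},
    {"dx":0,"dy":0,"dz":0,"turn":5},
    {"dx":0,"dy":0,"dz":0,"turn":5},
    {"dx":0,"dy":0,"dz":0,"turn":5},
    {"dx":0,"dy":0,"dz":0,"turn":5},
    {"dx":0,"dy":0,"dz":0,"turn":5},
    {"dx":0,"dy":0,"dz":0,"turn":0}
  ]
}}

```text
clock: 15.47
tcp_pos: [0.482, 0.0578, 0.1215]
eef_rot: [0.52, -0.479, 0.479, -0.52]
wrist_force: [-2.8, -0.2, 9.0]
finger_gap: 0.0084
```

```bash
python3 - <<'E'
from h import *
st()
E
```

```text
t 15.47 tcp [0.482  0.0578 0.1215] F [-2.78 -0.2   9.04] T [-0.187  0.563  0.108] gap 0.0084 zaxis yaw deg 4.76 j [-0.122  0.359  1.767 -0.     1.015 -0.205] ydir [-0. -0. -1.]
```

Emit:
{"api": "arm_command", "payload": {
  "commands": [
    {"dx":0,"dy":0,"dz":0,"turn":4},
    {"dx":0,"dy":0,"dz":0,"turn":3},
    {"dx":0,"dy":0,"dz":0,"turn":3},
    {"dx":0,"dy":0,"dz":0,"turn":2},
    {"dx":0,"dy":0,"dz":0,"turn":0},
    {"dx":0,"dy":0,"dz":0,"turn":0}
  ]
}}

```text
clock: 15.97
tcp_pos: [0.482, 0.0578, 0.1216]
eef_rot: [0.469, -0.529, 0.53, -0.469]
wrist_force: [-2.7, -1.0, 9.5]
finger_gap: 0.0083
```

```bash
python3 - <<'E'
from h import *
st(); snap('wrist','w10'); snap('scene','scene10')
a=cv2.imread('pics/w10.png')[155:255,255:385]; cv2.imwrite('pics/w10c.png',cv2.resize(a,None,fx=6,fy=6,interpolation=cv2.INTER_CUBIC))
a=cv2.imread('pics/scene10.png')[130:250,270:390]; cv2.imwrite('pics/scene10c.png',cv2.resize(a,None,fx=5,fy=5,interpolation=cv2.INTER_CUBIC))
E
```

```text
t 15.97 tcp [0.482  0.0578 0.1216] F [-2.73 -0.97  9.49] T [-0.13   0.527  0.119] gap 0.0083 zaxis yaw deg -6.98 j [-0.122  0.359  1.767 -0.     1.015 -0.   ] ydir [-0. -0. -1.]
```

View pics/w10c.png

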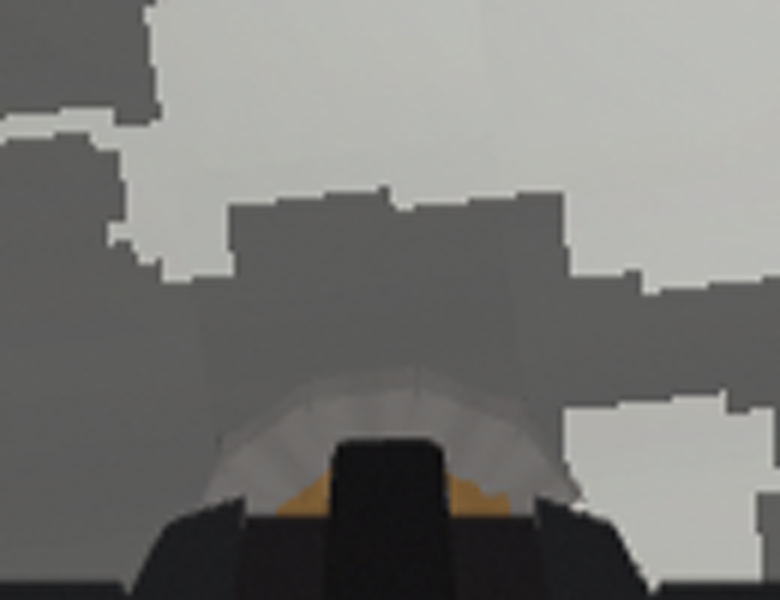

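View pics/scene10c.png

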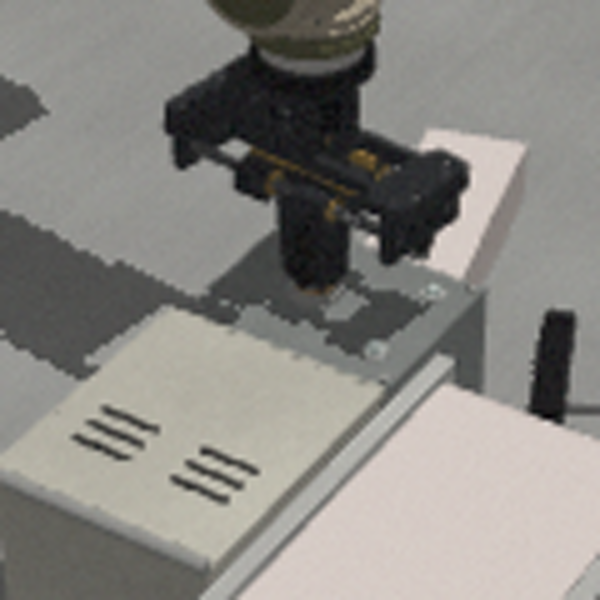

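Emit:
{"api": "arm_command", "payload": {
  "commands": [
    {"dx":0,"dy":0,"dz":0,"turn":2},
    {"dx":0,"dy":0,"dz":0,"turn":2},
    {"dx":0,"dy":0,"dz":0,"turn":0},
    {"dx":0,"dy":0,"dz":0,"turn":0}
  ]
}}

```text
clock: 16.4
tcp_pos: [0.4819, 0.0578, 0.1215]
eef_rot: [0.45, -0.546, 0.546, -0.45]
wrist_force: [-2.7, -0.8, 9.9]
finger_gap: 0.0084
```

```bash
python3 - <<'E'
from h import *
st()
E
```

```text
t 16.4 tcp [0.4819 0.0578 0.1215] F [-2.7  -0.81  9.93] T [-0.075  0.635  0.173] gap 0.0084 zaxis yaw deg -10.98 j [-0.122  0.359  1.767 -0.     1.015  0.069] ydir [-0. -0. -1.]
```

Emit:
{"api": "arm_command", "payload": {
  "commands": [
    {"dx":0,"dy":0,"dz":0,"turn":2},
    {"dx":0,"dy":0,"dz":0,"turn":0},
    {"dx":0,"dy":0,"dz":0,"turn":0},
    {"dx":0,"dy":0,"dz":0,"turn":0},
    {"dx":0,"dy":0,"dz":0,"turn":0}
  ]
}}

```text
clock: 16.82
tcp_pos: [0.4819, 0.0578, 0.1215]
eef_rot: [0.441, -0.553, 0.553, -0.44]
wrist_force: [-3.4, -0.5, 10.0]
finger_gap: 0.0084
```

```bash
python3 - <<'E'
from h import *
st()
E
```

```text
t 16.82 tcp [0.4819 0.0578 0.1215] F [-3.38 -0.54 10.02] T [-0.155  0.66   0.198] gap 0.0084 zaxis yaw deg -12.96 j [-1.220e-01  3.590e-01  1.767e+00 -1.000e-03  1.015e+00  1.040e-01] ydir [-0. -0. -1.]
```

```bash
python3 - <<'E'
from h import *
snap('top','top11')
a=cv2.imread('pics/top11.png')[140:290,170:470]; cv2.imwrite('pics/top11c.png',cv2.resize(a,None,fx=2.6,fy=2.6,interpolation=cv2.INTER_CUBIC))
E
```

```text
(no output)
```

View pics/top11c.png

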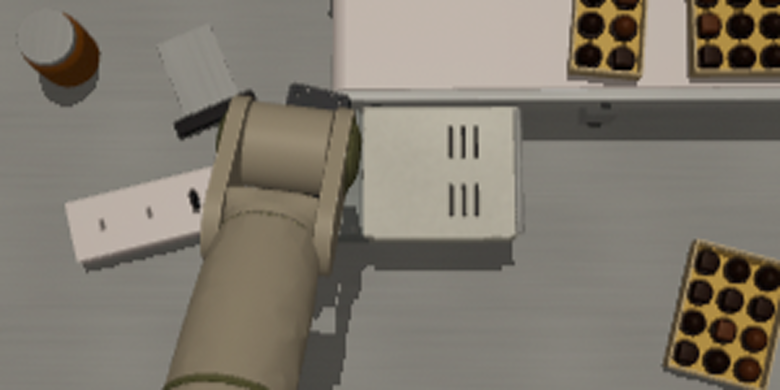

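The cover is shut, the round key is still in its slot at about crop (196,200), and the jar, scraper and chocolate box haven't moved. I'm handing in now.

```bash
python3 - <<'E'
from h import *
r.hand_in(); st()
E
```

```text
the job is handed in; nothing more can be done
the job is handed in; nothing more can be done
```

The guard cover is shut, and the square-headed key is fully home in the switch, turned to its stop. I handed the job in at about 17 s with the gripper still holding the key turned. The hand-in gives no verdict, so these are my own last checks:

- **Cover:** it met a solid stop under a 30 N press, and it lay flat and shut in every later picture.
- **Key seating:** I wiggled the key past both pins at about 6–10 N. The shoulder seated with the fingertips at z 0.1215 m (0.1218 m expected), and I kept about 10 N of downward push on it.
- **Turn:** the hand turned about 103° clockwise. The torque then climbed to 0.198 N m, above the return spring's 0.13 N m maximum, so the plug is against its stop. I inferred this from torque and hand angle and couldn't see the plug itself. Grip was set to 60 N.
- **Other things on the bench:** in the last top view, the round-headed key, jar, scraper and chocolate box looked unmoved.

One disagreement: the cameras placed the key about 1.5–2 mm to one side of where the fingers found it. I aligned the key and keyway within the same wrist image, which cancels that offset.

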